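# Count two test discs into the trough

## Task

On the deck of the grey counting tray with the hinged lid lie two round white test discs and one square tile. Sweep the two round discs into the tray's trough, leaving the square tile lying flat on the deck, then shut the lid over the trough.

Things in the scene. Friction and masses are not known exactly. Their poses are not given: they have to be found in the camera images.
- tray: grey counting tray, 230 (x) by 242 mm (y), fixed. Origin: on the bench under its middle. Deck: top 24 mm above the bench, y -116 to +50, x -110 to +110; no lip at y +50. Beyond it the trough: floor 4 mm above the bench, y +50 to +118, same x. Rims 4 to 5 mm thick, tops 36 mm above the bench, at x = +-112, y = -118 and y = +120. Discs and tile lie side by side about 65 mm apart in x.
- disc_a: a round matte white ceramic test disc, 30 mm in diameter, 12 mm thick, 20 g, lying flat on the deck of the counting tray. Origin: centre of its underside; z along its axis.
- disc_b: a round matte white ceramic test disc, 30 mm in diameter, 12 mm thick, 20 g, lying flat on the deck of the counting tray. Origin: centre of its underside; z along its axis. Like the other one.
- tile: a square matte white ceramic test tile, 34 by 34 mm, 8 mm thick, 22 g, lying flat on the tray's deck beside the discs; it stays there. Origin: centre of its underside.
- lid (a joint): trough lid angle: 0 shut (level), 1.57 upright, 1.95 limit (leaning away from the deck); starts 1.65 to 1.9. Grey plate 218 (x) by 70 by 4 mm, 60 g, hinge at tray y +120, 36 mm above the bench; its free edge has a 7 mm lip on the inner side and, mid-length, a tab 50 mm wide, 10 mm further out. Friction holds it near upright; tipped inward below about 0.9 rad it falls shut.
There are look-alikes about, which are no part of the job. What is shaped like the disc_a but turquoise is not meant. Leave any purple look-alike of the disc_b alone.

How it is judged:
By the outcome, as a careful person would: the job done as asked, in the order asked, and still so for the second after the job is handed in, with the robot touching nothing.
It also fails if it takes over 45 s, if anything falls off the work surface, if the arm or the gripper's body presses on something with over 40 N, if the wrist force passes 120 N, or if a joint passes its speed limit or range.

## Robot

A 7-joint arm with a two-finger parallel gripper is mounted at the origin on the work surface. World frame = base frame: x ahead of the robot, y to its left, z up, the work surface at z = 0. Lengths are in m, angles in rad, forces in N, time in s.
With the tool pointing down it reaches from about 0.4 to 0.85 m from the base axis. Payload 10.4 kg.
Tool frame: the origin (TCP) lies on the mounting face of the last link; the fingertips stand r.tips_ahead ahead of it and the grasp point (between the pads) lies 164 mm ahead of it (r.tips_ahead is the distance from the TCP to the fingertips, in m); z points along the fingers, y is the line along which they close (so a half turn about z gives the same grasp; the last joint's range is limited). The gripper opens to 87 mm and grips with 3 to 60 N. Pads are 19 mm wide; open, the fingers measure 117 mm over their backs; the gripper's body (75 mm by 190 mm) begins 51 mm behind the grasp point.
Start: joints at [-1.301, 0.332, -0.065, 1.46, 0.022, 1.35, -0.088], TCP at [0.18, 0.598, 0.405] pointing down, gripper open.
Joint ranges: [-2.6, 2.6], [-0.5, 2.12], [-1.47, 1.34], [0.16, 2.42], [-1.27, 4.41], [0.06, 2.06], [-2.6, 2.6]. Speed limits (rad/s): [2.22, 2.22, 2.79, 2.79, 3.14, 3.14, 3.14].

## Interface

Orientations are given as a unit quaternion [x, y, z, w].
In Python, from bench import telemetry, imaging, job, r gives the robot as it stands.
- The arm moves only by the tool move_arm, never from a script. Its argument "steps" is a list of rows, each an object of numbers: "dx", "dy", "dz": the shift along the tool's x, y, z in cm; "spin": the turn about the tool's z in rad. In form: [{"dx": .., "dy": .., "dz": .., "spin": ..}, ...]. A call has 1 to 12 rows; each row shifts and turns the commanded pose from where the row before left it, along the tool's axes as they then stand; what a row does not reach is not made up. A row lasts 1/10 s, in which the tool goes at most 50 mm and 8.59 degrees, less where a joint would pass 70% of its speed; a pose out of reach is approached as far as the arm can. A call with a gripper value outside its range is refused whole. "claw" is the finger opening in cm, from 0 to 8.7, set as the call begins (left out, the last holds). The fingers move at their own pace and stop on an object; "squeeze" is the grip in N (left out, the last holds). Time passes only in rows, so rows that do not move let the fingers close. It gives the time, the measured TCP pose, the force, the opening and the grip force at its end, in the units of the state.
- telemetry.read_state(): the state, without advancing time (a new reading comes with each control period).
- imaging.camera(name): name is "side" or "top" or "wrist"; returns a dict with "img" (400x640x3 uint8, red, green, blue), "camera_matrix" (3x3 intrinsics, pixels), "R" (3x3) and "t" (3): a world point X has camera coordinates R X + t. Camera axes: x right, y down, z forward; pixel columns grow to the right and rows downward; lengths in m; the calibration is good to about 2 mm. A picture is of the moment at which its call begins. There is no depth.
- job.close_job(): hands the job in; it is judged then, once.
The state is a dict: "time": time; "joint_positions": joint angles; "joint_vel": joint speeds; "joint_torque": joint torques, N m; "ee_pos": TCP position; "eef_rot": TCP orientation; "ft_force": force on the tool from outside, world axes, zero at the start; "torque": the same for the moment, N m; "width": finger opening in m; "grip_force": force on a finger pad.
Only numpy, scipy, OpenCV 4.12 (cv2) and the standard library are available. Lean on these libraries where they do the work, as an engineer would, in place of code of your own. Each camera call takes 0.05 s, during which the arm holds its last target. There are 200 camera calls.

## Working session

There is one attempt and no reset: what is moved stays moved. The work goes in short steps, Python scripts to look and compute and a tool call to move; the robot and the scene stay as the last step left them, time stands still between calls to the robot, and variables do not carry over. Pictures are saved under pics/ and viewed, at most 10 in all, crops included, and the job is handed in when it is done.

Besides the shell and the picture viewer there is one more tool, called after "Emit:" as name([rows], argument=value, ...), one row to a line, values as JSON. move_arm: Moves the arm, as the interface text tells. Its arguments: {"type":"object","properties":{"steps":{"type":"array","items":{"type":"object","properties":{"dx":{"type":"number"},"dy":{"type":"number"},"dz":{"type":"number"},"spin":{"type":"number"}}}},"claw":{"type":"number"},"squeeze":{"type":"number"}},"required":["steps"]}

```bash
mkdir -p pics; ls
python3 - <<'E'
from bench import telemetry, imaging, job, r
import cv2
for n in ("top","side"):
    c=imaging.camera(n); cv2.imwrite(f"pics/{n}0.png",c["img"][:,:,::-1])
    print(n,c["camera_matrix"].round(1).tolist(),c["R"].round(4).tolist(),c["t"].round(4).tolist())
s=telemetry.read_state(); print(r.tips_ahead,s)
E
```

```text
pics
top [[457.1, 0.0, 314.4], [0.0, 457.1, 197.4], [0.0, 0.0, 1.0]] [[-0.0251, -0.9987, 0.0433], [-0.9971, 0.0219, -0.0728], [0.0718, -0.045, -0.9964]] [-0.0043, 0.5797, 0.8356]
side [[447.4, 0.0, 314.4], [0.0, 447.4, 201.1], [0.0, 0.0, 1.0]] [[0.9959, -0.0901, -0.0022], [-0.0628, -0.6759, -0.7343], [0.0647, 0.7314, -0.6788]] [-0.5691, 0.0609, 0.7328]
0.1822 {'time': 0.1, 'joint_positions': array([-1.30060183,  0.33279493, -0.06469095,  1.46082139,  0.02157052,
        1.34988916, -0.08847058]), 'joint_vel': array([-0.00070172, -0.00231975, -0.00011093, -0.00248611, -0.0012308 ,
        0.00034339, -0.00317718]), 'joint_torque': array([ 2.13624087e-03, -6.24549580e+01,  2.53584125e-02, -3.90706694e+01,
       -6.13348000e-02,  3.68087995e-02,  6.46702370e-05]), 'ee_pos': array([0.1803555 , 0.59830183, 0.40405907]), 'eef_rot': array([ 1.45858598e-01,  9.89305260e-01, -6.04897404e-04, -7.51166997e-05]), 'ft_force': array([-0.33536043,  0.17594834,  1.30017223]), 'torque': array([1.53212438e-05, 2.67080458e-02, 1.72433677e-02]), 'grip_force': 0.0, 'width': 0.08703737077111572}
```

View pics/top0.png

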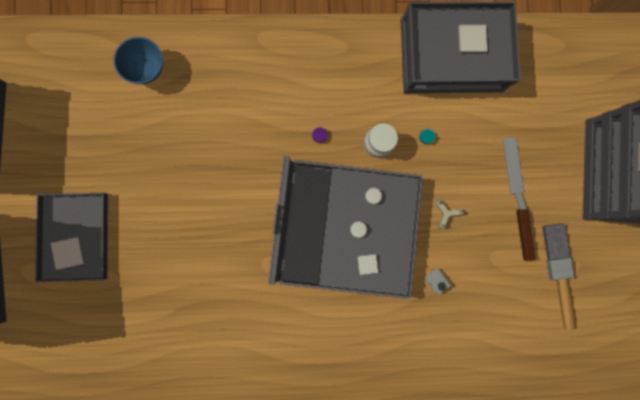

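View pics/side0.png

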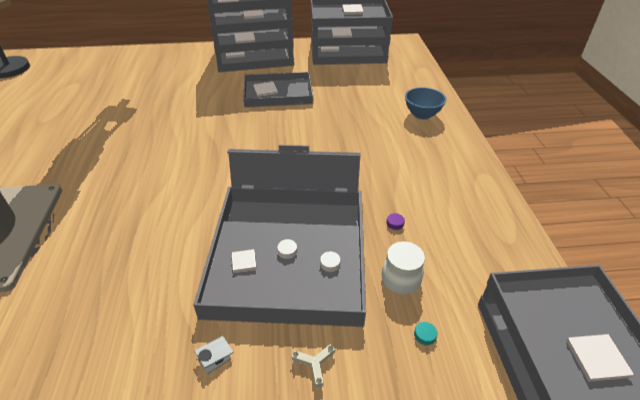

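Top view: two round white discs at (374,196) and (359,230). The square tile is at (368,265) and the trough is on the left of the tray, with the lid upright at about x=282. The look-alikes are purple at (320,135), turquoise at (428,137), and jar/boxes elsewhere. The round white pieces on the deck are the ones meant, which I'll confirm in a crop.

```bash
cat > h.py <<'E'
import numpy as np, cv2
from bench import telemetry, imaging
from scipy.spatial.transform import Rotation as Ro
def px2w(c,uv,z):
    K,R,t=(np.array(c[k]) for k in("camera_matrix","R","t"))
    d=R.T@np.linalg.inv(K)@np.array([uv[0],uv[1],1.]); o=-R.T@t
    return o+d*(z-o[2])/d[2]
def w2px(c,X):
    p=np.array(c["camera_matrix"])@(np.array(c["R"])@np.array(X)+np.array(c["t"])); return p[:2]/p[2]
def save(c,n,box=None,f=1):
    im=c["img"][:,:,::-1]
    if box: im=im[box[1]:box[3],box[0]:box[2]]
    cv2.imwrite(f"pics/{n}.png",cv2.resize(im,None,fx=f,fy=f,interpolation=cv2.INTER_CUBIC))
def blobs(c,box,th=130):
    m=(c["img"].min(2)>th).astype(np.uint8); k=np.zeros_like(m); x0,y0,x1,y1=box; k[y0:y1,x0:x1]=1
    n,l,s,ce=cv2.connectedComponentsWithStats(m*k)
    return [(ce[i],s[i,4],cv2.minAreaRect(np.argwhere(l==i)[:,::-1].astype(np.float32))) for i in range(1,n) if s[i,4]>20]
E
python3 - <<'E'
from h import *
c=imaging.camera("top"); save(c,"top1",(265,145,435,305),4)
for ce,a,rc in blobs(c,(300,175,410,285)): print(ce.round(1),a,px2w(c,ce,.034).round(4),rc)
s=imaging.camera("side")
for ce,a,rc in blobs(s,(215,220,350,300)): print(ce.round(1),a,px2w(s,ce,.033).round(4))
for q in [(421,177),(412,296)]: print(px2w(c,q,.036).round(4))
for q in [(201,320),(364,320)]: print(px2w(s,q,.0).round(4))
E
```

```text
[372.9 195.4] 176 [ 0.58   -0.1261  0.034 ] ((373.0, 195.0), (14.0, 14.0), 90.0)
[357.9 229. ] 180 [ 0.5183 -0.0962  0.034 ] ((358.0, 229.0), (14.0, 14.0), 90.0)
[367.3 264.2] 322 [ 0.4536 -0.1114  0.034 ] ((367.26922607421875, 264.1538391113281), (17.985034942626953, 17.86100196838379), 82.87498474121094)
[217.  227.8] 31 [ 0.4135 -0.0462  0.033 ]
[281.9 261.6] 9499 [ 0.5127 -0.1239  0.033 ]
[ 0.6122 -0.2173  0.036 ]
[ 0.3936 -0.1914  0.036 ]
[ 0.3966 -0.1902  0.    ]
[ 0.6212 -0.2108  0.    ]
```

View pics/top1.png

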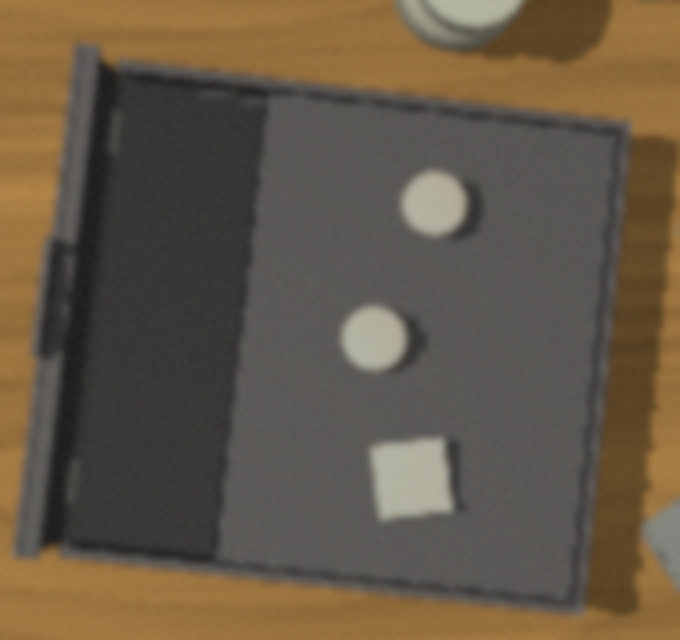

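The crop confirms it: the round discs are at full-image (373,195) and (358,229), and the only square piece is the tile at (367,264). Next I'll fit the tray pose, check obstacle heights and plan the approach.

```bash
cat >> h.py <<'E'
def pose():
    s=telemetry.read_state(); return s["ee_pos"],Ro.from_quat(s["eef_rot"]),s
def rel(target,psi=None):
    """cm in tool axes to world TCP target; spin so tool y points at world angle psi"""
    p,R,s=pose(); d=R.inv().apply(np.array(target)-p)*100; y=R.as_matrix()[:,1]
    sp=None if psi is None else -(((psi-np.arctan2(y[1],y[0]))+np.pi/2)%np.pi-np.pi/2)
    return d.round(2),sp
E
python3 - <<'E'
from h import *
from scipy.optimize import least_squares
t=imaging.camera("top"); s=imaging.camera("side")
C=lambda u,v:(265+u/4,145+v/4)
obs=[(t,C(629,125),(114.5,-120.5,36)),(t,C(582,608),(-114.5,-120.5,36)),(t,C(267,97),(110,50,24)),(t,C(218,557),(-110,50,24)),
(s,(201,320),(-114.5,-120.5,0)),(s,(364,320),(114.5,-120.5,0))]
def f(p,full=False):
    c,n=np.cos(p[2]),np.sin(p[2]); e=[]
    for cam,uv,X in obs:
        x=np.array([p[0]+(c*X[0]-n*X[1])/1e3,p[1]+(n*X[0]+c*X[1])/1e3,X[2]/1e3]); e+=list(w2px(cam,x)-uv)
    return e
q=least_squares(f,[.51,-.09,-.1],loss="soft_l1").x; print("tray",q.round(4),np.round(f(q),1))
c,n=np.cos(q[2]),np.sin(q[2]); M=np.array([[c,n],[-n,c]])
for k,u,h in (("a",(372.9,195.4),.035),("b",(357.9,229),.035),("tile",(367.3,264.2),.031)): 
    w=px2w(t,u,h)[:2]; print(k,w.round(4),(M@(w-q[:2])*1e3).round(1))
# jar top and stack heights: triangulate
def tri(a,b):
    P=[np.array(x["camera_matrix"])@np.c_[x["R"],x["t"]] for x in(t,s)]
    X=cv2.triangulatePoints(P[0],P[1],np.array(a,float),np.array(b,float)); return (X[:3]/X[3]).ravel().round(3)
print("jar",tri((382,138),(405,258)))
print("stack bases",px2w(s,(218,68),0).round(3),px2w(s,(388,65),0).round(3))
print("lidtab",tri((279,220),(294,149)))
for z in(0,.15):print(px2w(s,(213,68),z).round(3),w2px(s,[.3,.45,z]))
print(rel([.5,0,.4],q[2]))
E
```

```text
tray [ 0.521  -0.0849 -0.1263] [-0.6 -3.1  0.8 -0.2 -1.5 -2.5 -0.9  0.3 -3.2  0.1 -0.3  5.2]
a [ 0.5798 -0.126 ] [ 63.6 -33.4]
b [ 0.5184 -0.096 ] [ -1.2 -11.4]
tile [ 0.4533 -0.1119] [-63.8 -35.3]
jar [ 0.687 -0.145  0.046]
stack bases [0.369 0.574 0.   ] [0.817 0.549 0.   ]
lidtab [0.539 0.046 0.109]
[0.356 0.575 0.   ] [185.81358349  92.70120228]
[0.402 0.264 0.15 ] [172.29129983  31.12378928]
(array([-47.87, -48.07,   0.47]), np.float64(1.4042684727461734))
```

Emit:
move_arm([
  {"dx": 2,"dy": -2,"dz": -1},
  {"dx": 4,"dy": -2.5,"dz": -1,"spin": 0.07},
  {"dx": 4,"dy": -2.5,"dz": -1,"spin": 0.08},
  {"dx": 4,"dy": -2,"dz": -1,"spin": 0.08},
  {"dx": 4,"dy": -1,"spin": 0.08},
  {"dx": 4,"spin": 0.08},
  {"dx": 4,"spin": 0.08},
  {"dx": 4,"spin": 0.08},
  {"dx": 4,"spin": 0.08},
  {"dx": 4,"spin": 0.08},
  {"dx": 4,"spin": 0.08},
  {"dx": 2,"spin": 0.05},
], claw=5.2, squeeze=5)

```text
$.steps[0]: bad value
```

```bash
cat >> h.py <<'E'
Q=(.521,-.0849,-.1263)
def tw(x,y,z): # tray mm -> world
    c,n=np.cos(Q[2]),np.sin(Q[2]); return [Q[0]+(c*x-n*y)/1e3,Q[1]+(n*x+c*y)/1e3,z/1e3]
E
python3 -c "
from h import *
p,R,s=pose();print(p,s['width'],s['joint_positions'].round(2),s['time'],rel(tw(-1.2,-11.4,330),Q[2]))"
```

```text
[0.18037659 0.59837945 0.40451636] 0.08688844208447788 [-1.3   0.33 -0.06  1.46  0.02  1.35 -0.09] 0.3 (array([-52.4 , -56.73,   7.47]), np.float64(1.4043027998883315))
```

Emit:
move_arm([
  {"dx": -2,"dy": -2,"dz": -1,"spin": 0},
  {"dx": -4,"dy": -2.5,"dz": -1,"spin": 0.07},
  {"dx": -4,"dy": -2.5,"dz": -1,"spin": 0.08},
  {"dx": -4,"dy": -2,"dz": -1,"spin": 0.08},
  {"dx": -4,"dy": -1,"dz": 0,"spin": 0.08},
  {"dx": -4,"dy": 0,"dz": 0,"spin": 0.08},
  {"dx": -4,"dy": 0,"dz": 0,"spin": 0.08},
  {"dx": -4,"dy": 0,"dz": 0,"spin": 0.08},
  {"dx": -4,"dy": 0,"dz": 0,"spin": 0.08},
  {"dx": -4,"dy": 0,"dz": 0,"spin": 0.08},
  {"dx": -4,"dy": 0,"dz": 0,"spin": 0.08},
  {"dx": -2,"dy": 0,"dz": 0,"spin": 0.05},
], claw=5.2, squeeze=5)

```text
time: 1.5
ee_pos: [0.4869, 0.2444, 0.4449]
eef_rot: [0.54, 0.842, -0.0, 0.001]
ft_force: [0.1, -0.2, -0.1]
width: 0.0522
grip_force: 0.0
```

```bash
python3 -c "
from h import *
p,R,s=pose();print(p,s['width'],s['joint_positions'].round(2),s['time'],rel(tw(-1.2,-11.4,330),Q[2]))"
```

```text
[0.48691684 0.24443812 0.4448629 ] 0.052179712542969374 [-0.83  0.13  0.32  1.63 -0.04  1.39 -0.08] 1.5 (array([-32.24, -11.36,  11.51]), np.float64(0.5569703021264272))
```

Emit:
move_arm([
  {"dx": 0,"dy": 0,"dz": 0,"spin": 0.139},
  {"dx": 0,"dy": 0,"dz": 0,"spin": 0.139},
  {"dx": 0,"dy": 0,"dz": 0,"spin": 0.139},
  {"dx": 0,"dy": 0,"dz": 0,"spin": 0.139},
  {"dx": -4,"dy": 0.9,"dz": 0,"spin": 0},
  {"dx": -4,"dy": 0.9,"dz": 0,"spin": 0},
  {"dx": -4,"dy": 0.9,"dz": 0,"spin": 0},
  {"dx": -4,"dy": 0.9,"dz": 0,"spin": 0},
  {"dx": -4,"dy": 0.9,"dz": 1,"spin": 0},
  {"dx": -4,"dy": 0.9,"dz": 2,"spin": 0},
  {"dx": -4,"dy": 0.9,"dz": 3,"spin": 0},
  {"dx": -4,"dy": 0.9,"dz": 3,"spin": 0},
])

```text
time: 2.7
ee_pos: [0.5188, -0.0779, 0.3552]
eef_rot: [0.747, 0.665, 0.001, 0.0]
ft_force: [1.4, 0.9, -0.3]
width: 0.0521
grip_force: 0.0
```

Run:
```python
from h import *
w=imaging.camera("wrist"); save(w,"w0")
p,R,s=pose();print(p,s['width'],s['joint_positions'].round(2),s['time'],rel(tw(-1.2,-11.4,330),Q[2]))
t=imaging.camera("top")
for z,n in((.036,"disc"),):
  for X in (tw(63.6,-33.4,36),tw(-1.2,-11.4,36),tw(-63.8,-35.3,32),tw(110,50,24),tw(-110,50,24),tw(0,50,24)): print(w2px(w,X).round(0))
g=R.apply([0,0,.182])+p; print("tip",w2px(w,g))
for ce,a,rc in blobs(w,(0,0,640,400),150):
  if 300<a<20000: print(ce.round(),a,px2w(w,ce,.036).round(4))
```

```text
[ 0.51707414 -0.08455418  0.35069607] 0.051869214874578864 [-0.5   0.16  0.63  1.83 -0.1   1.19  0.04] 2.75 (array([-1.12,  0.28,  2.07]), np.float64(0.0027934959492550426))
[387. 227.]
[316. 203.]
[248. 226.]
[444. 133.]
[192. 131.]
[318. 132.]
tip [310.87837285 261.23410536]
[213.   9.] 1496 [0.458  0.0679 0.036 ]
[58. 76.] 409 [0.3247 0.0347 0.036 ]
[437.  15.] 1480 [0.6281 0.0438 0.036 ]
[ 90. 130.] 1473 [ 0.3372 -0.0104  0.036 ]
[127. 133.] 2148 [ 0.3678 -0.0164  0.036 ]
[113. 153.] 1771 [ 0.3513 -0.0313  0.036 ]
[187. 143.] 812 [ 0.4159 -0.0304  0.036 ]
[451. 148.] 566 [ 0.6383 -0.0608  0.036 ]
[575. 164.] 928 [ 0.7445 -0.0866  0.036 ]
[610. 143.] 1296 [ 0.7723 -0.0716  0.036 ]
[159. 177.] 2937 [ 0.3847 -0.0565  0.036 ]
[514. 217.] 4592 [ 0.6942 -0.1296  0.036 ]
[563. 229.] 332 [ 0.7387 -0.1466  0.036 ]
[365. 338.] 442 [ 0.5503 -0.2429  0.036 ]
[249. 337.] 375 [ 0.4351 -0.2291  0.036 ]
```

View pics/w0.png

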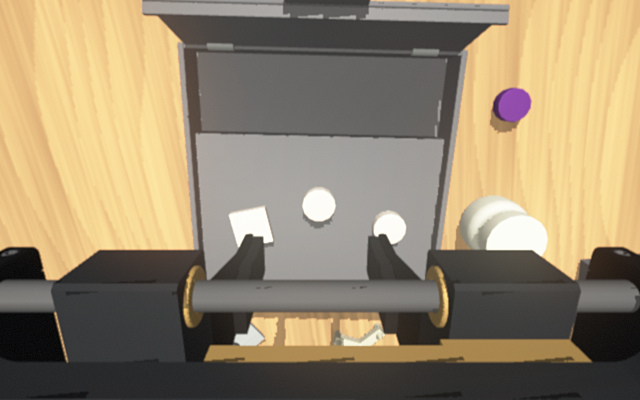

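Wrist view: disc_b at (319,203), disc_a at (390,226), tile at (250,225) and the deck edge at row 132. This agrees with the model to about 2 mm. Next I descend over disc_b.

Emit:
move_arm([
  {"dx": -1,"dy": 0.4,"dz": 1,"spin": 0},
  {"dx": 0,"dy": 0,"dz": 3,"spin": 0},
  {"dx": 0,"dy": 0,"dz": 3,"spin": 0},
  {"dx": 0,"dy": 0,"dz": 2,"spin": 0},
  {"dx": 0,"dy": 0,"dz": 0,"spin": 0},
  {"dx": 0,"dy": 0,"dz": 0,"spin": 0},
])

```text
time: 3.4
ee_pos: [0.522, -0.0868, 0.2663]
eef_rot: [0.747, 0.664, 0.0, -0.0]
ft_force: [0.1, -0.8, 0.5]
width: 0.0518
grip_force: 0.0
```

Run:
```python
from h import *
p,R,s=pose();print(p,s['width'],s['time'],rel(tw(1,-11.4,209),Q[2]))
```

```text
[ 0.52196509 -0.0868419   0.26633293] 0.05176727432916878 3.4 (array([-0.96, -0.03,  5.73]), np.float64(0.00905387083343423))
```

Emit:
move_arm([
  {"dx": -0.9,"dy": 0,"dz": 1.5,"spin": 0.009},
  {"dx": 0,"dy": 0,"dz": 2,"spin": 0},
  {"dx": 0,"dy": 0,"dz": 1.2,"spin": 0},
  {"dx": 0,"dy": 0,"dz": 0.6,"spin": 0},
  {"dx": 0,"dy": 0,"dz": 0.4,"spin": 0},
  {"dx": 0,"dy": 0,"dz": 0,"spin": 0},
  {"dx": 0,"dy": 0,"dz": 0,"spin": 0},
])

```text
time: 4.1
ee_pos: [0.5209, -0.0964, 0.2092]
eef_rot: [0.751, 0.661, 0.0, 0.0]
ft_force: [0.2, 0.1, 0.2]
width: 0.0517
grip_force: 0.0
```

Emit:
move_arm([
  {"dx": 0,"dy": 0,"dz": 0,"spin": 0},
  {"dx": 0,"dy": 0,"dz": 0,"spin": 0},
  {"dx": 0,"dy": 0,"dz": 0,"spin": 0},
  {"dx": 0,"dy": 0,"dz": 0,"spin": 0},
  {"dx": 0,"dy": 0,"dz": 0,"spin": 0},
  {"dx": 0,"dy": 0,"dz": 0,"spin": 0},
], claw=2, squeeze=5)

```text
time: 4.7
ee_pos: [0.5207, -0.0964, 0.2088]
eef_rot: [0.751, 0.661, 0.0, -0.0]
ft_force: [-0.8, -0.4, 2.9]
width: 0.0297
grip_force: 5.0
```

Run:
```python
from h import *
p,R,s=pose();print(p,s['width'],s['grip_force'],s['time'],rel(tw(1,72,209),Q[2]))
save(imaging.camera("side"),"s1",(170,120,450,330),2.5)
```

```text
[ 0.52065302 -0.09635439  0.20879909] 0.02972714342998601 5.0000520050525665 4.7 (array([ 8.34, -0.02, -0.02]), np.float64(-0.0007246329379075878))
```

View pics/s1.png

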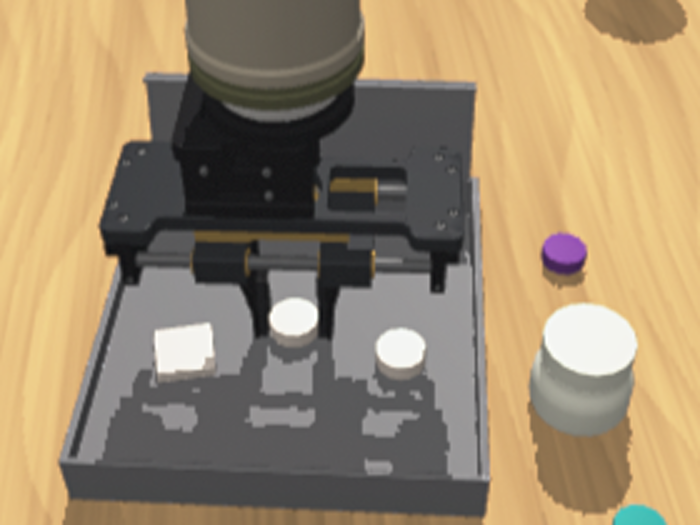

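Disc_b is gripped (crop pixel (293,320)), with the tile and disc_a untouched. Now I drag it over the edge into the trough.

Emit:
move_arm([
  {"dx": 1,"dy": 0,"dz": 0,"spin": 0},
  {"dx": 1.5,"dy": 0,"dz": 0,"spin": 0},
  {"dx": 1.5,"dy": 0,"dz": 0,"spin": 0},
  {"dx": 1.5,"dy": 0,"dz": 0,"spin": 0},
  {"dx": 1.5,"dy": 0,"dz": 0,"spin": 0},
  {"dx": 0.8,"dy": 0,"dz": 0,"spin": 0},
  {"dx": 0.3,"dy": 0,"dz": 0,"spin": 0},
  {"dx": 0,"dy": 0,"dz": 0,"spin": 0},
  {"dx": 0,"dy": 0,"dz": 0,"spin": 0},
])

```text
time: 5.65
ee_pos: [0.5307, -0.0166, 0.2086]
eef_rot: [0.751, 0.661, -0.0, 0.0]
ft_force: [0.4, -1.1, -0.8]
width: 0.03
grip_force: 5.0
```

Emit:
move_arm([
  {"dx": 0,"dy": 0,"dz": 0.7,"spin": 0},
  {"dx": 0,"dy": 0,"dz": 0.5,"spin": 0},
  {"dx": 0,"dy": 0,"dz": 0,"spin": 0},
])

```text
time: 5.95
ee_pos: [0.5304, -0.0163, 0.1956]
eef_rot: [0.751, 0.661, -0.001, -0.0]
ft_force: [-0.2, -0.3, -0.1]
width: 0.03
grip_force: 5.0
```

Emit:
move_arm([
  {"dx": 0,"dy": 0,"dz": 0,"spin": 0},
  {"dx": 0,"dy": 0,"dz": 0,"spin": 0},
  {"dx": 0,"dy": 0,"dz": 0,"spin": 0},
  {"dx": 0,"dy": 0,"dz": -2,"spin": 0},
  {"dx": -1,"dy": 0,"dz": -3,"spin": 0},
  {"dx": -2,"dy": 0,"dz": -2,"spin": 0},
  {"dx": -2,"dy": 0,"dz": 0,"spin": 0},
  {"dx": 0,"dy": 0,"dz": 0,"spin": 0},
], claw=5)

```text
time: 6.75
ee_pos: [0.5242, -0.0684, 0.2676]
eef_rot: [0.752, 0.659, 0.001, 0.001]
ft_force: [0.0, 0.1, -0.3]
width: 0.0499
grip_force: 0.0
```

Run:
```python
from h import *
p,R,s=pose();print(p,s['width'],s['grip_force'],s['time'],rel(tw(65,-33,270),Q[2]))
w=imaging.camera("wrist");save(w,"w1")
```

```text
[ 0.52421549 -0.06839097  0.2676372 ] 0.04992779208128722 0.0 6.75 (array([-4.95,  6.41, -0.22]), np.float64(-0.004382378816886634))
```

View pics/w1.png

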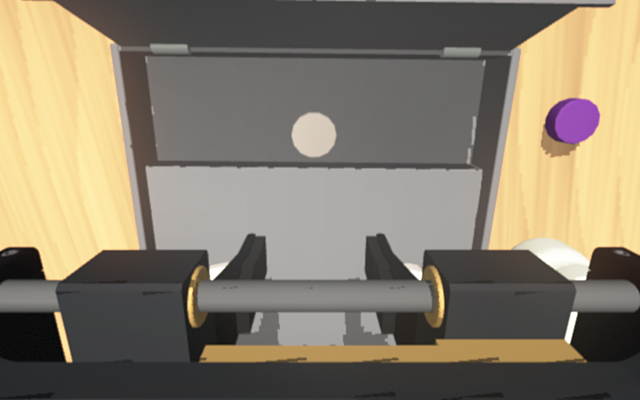

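Disc_b lies flat in the trough at (314,134). Disc_a is next.

Emit:
move_arm([
  {"dx": -2,"dy": 2,"dz": 0,"spin": 0},
  {"dx": -3,"dy": 3,"dz": 0,"spin": 0},
  {"dx": 0,"dy": 1.4,"dz": 0,"spin": 0},
  {"dx": 0,"dy": 0,"dz": 1,"spin": 0},
  {"dx": 0,"dy": 0,"dz": 1,"spin": 0},
  {"dx": 0,"dy": 0,"dz": 0,"spin": 0},
  {"dx": 0,"dy": 0,"dz": 0,"spin": 0},
])

```text
time: 7.5
ee_pos: [0.5811, -0.1225, 0.2461]
eef_rot: [0.75, 0.661, -0.0, -0.001]
ft_force: [-0.2, -0.8, 0.3]
width: 0.0499
grip_force: 0.0
```

Run:
```python
from h import *
p,R,s=pose();print(p,s['width'],s['time'],rel(tw(65,-33,209),Q[2]))
```

```text
[ 0.58105876 -0.12248164  0.2461152 ] 0.049867484219926844 7.5 (array([-0.33,  0.07,  3.71]), np.float64(0.0002204991831464831))
```

Emit:
move_arm([
  {"dx": -0.3,"dy": 0.1,"dz": 1,"spin": 0},
  {"dx": 0,"dy": 0,"dz": 1.2,"spin": 0},
  {"dx": 0,"dy": 0,"dz": 0.9,"spin": 0},
  {"dx": 0,"dy": 0,"dz": 0.6,"spin": 0},
  {"dx": 0,"dy": 0,"dz": 0,"spin": 0},
  {"dx": 0,"dy": 0,"dz": 0,"spin": 0},
])

```text
time: 8.1
ee_pos: [0.5823, -0.1265, 0.2097]
eef_rot: [0.751, 0.661, -0.0, -0.0]
ft_force: [-0.0, -0.4, 0.4]
width: 0.0502
grip_force: 0.0
```

Emit:
move_arm([
  {"dx": 0,"dy": 0,"dz": 0,"spin": 0},
  {"dx": 0,"dy": 0,"dz": 0,"spin": 0},
  {"dx": 0,"dy": 0,"dz": 0,"spin": 0},
  {"dx": 0,"dy": 0,"dz": 0,"spin": 0},
  {"dx": 0,"dy": 0,"dz": 0,"spin": 0},
  {"dx": 0,"dy": 0,"dz": 0,"spin": 0},
], claw=2, squeeze=5)

```text
time: 8.7
ee_pos: [0.5824, -0.1265, 0.2099]
eef_rot: [0.751, 0.661, 0.0, 0.0]
ft_force: [0.7, -0.1, 2.0]
width: 0.0295
grip_force: 5.0
```

Run:
```python
from h import *
p,R,s=pose();print(p,s['width'],s['grip_force'],s['time'],rel(tw(62,70,209),Q[2]))
```

```text
[ 0.58237399 -0.1264641   0.20989325] 0.029497807469591162 5.00001959502697 8.7 (array([10.35, -0.42,  0.09]), np.float64(-0.0007228287032341463))
```

Emit:
move_arm([
  {"dx": 1,"dy": 0,"dz": 0,"spin": 0},
  {"dx": 1.5,"dy": -0.1,"dz": 0,"spin": 0},
  {"dx": 1.5,"dy": -0.1,"dz": 0,"spin": 0},
  {"dx": 1.5,"dy": -0.1,"dz": 0,"spin": 0},
  {"dx": 1.5,"dy": -0.1,"dz": 0,"spin": 0},
  {"dx": 1.5,"dy": -0.1,"dz": 0,"spin": 0},
  {"dx": 1.2,"dy": -0.1,"dz": 0,"spin": 0},
  {"dx": 0.5,"dy": 0,"dz": 0,"spin": 0},
  {"dx": 0.1,"dy": 0,"dz": 0,"spin": 0},
  {"dx": 0,"dy": 0,"dz": 0,"spin": 0},
])

```text
time: 9.7
ee_pos: [0.5893, -0.0237, 0.2095]
eef_rot: [0.751, 0.661, -0.0, -0.0]
ft_force: [-0.2, -0.1, 0.1]
width: 0.0297
grip_force: 5.0
```

Emit:
move_arm([
  {"dx": 0,"dy": 0,"dz": 0.7,"spin": 0},
  {"dx": 0,"dy": 0,"dz": 0.5,"spin": 0},
  {"dx": 0,"dy": 0,"dz": 0,"spin": 0},
])

```text
time: 10.0
ee_pos: [0.5889, -0.0239, 0.1965]
eef_rot: [0.751, 0.661, -0.001, -0.0]
ft_force: [-0.4, -0.9, 0.1]
width: 0.0297
grip_force: 5.0
```

Emit:
move_arm([
  {"dx": 0,"dy": 0,"dz": 0,"spin": 0},
  {"dx": 0,"dy": 0,"dz": 0,"spin": 0},
  {"dx": 0,"dy": 0,"dz": 0,"spin": 0},
  {"dx": 0,"dy": 0,"dz": -2,"spin": 0},
  {"dx": -1,"dy": 0,"dz": -3,"spin": 0},
  {"dx": -1,"dy": 0,"dz": -4,"spin": 0},
  {"dx": 0,"dy": -2,"dz": -4,"spin": 0},
  {"dx": 0,"dy": -2,"dz": -3,"spin": 0},
  {"dx": 0,"dy": 0,"dz": 0,"spin": 0},
], claw=4.6)

```text
time: 10.9
ee_pos: [0.5467, -0.039, 0.3621]
eef_rot: [0.751, 0.661, 0.003, 0.001]
ft_force: [0.3, -0.7, -0.7]
width: 0.0458
grip_force: 0.0
```

Run:
```python
from h import *
p,R,s=pose();print(p,s['width'],s['time'],rel(tw(0,190,360),Q[2]))
w=imaging.camera("wrist");save(w,"w2")
```

```text
[ 0.54667559 -0.03901368  0.3620789 ] 0.04575467900858939 10.9 (array([14.12, -1.99,  0.24]), np.float64(-0.0014094212932123096))
```

View pics/w2.png

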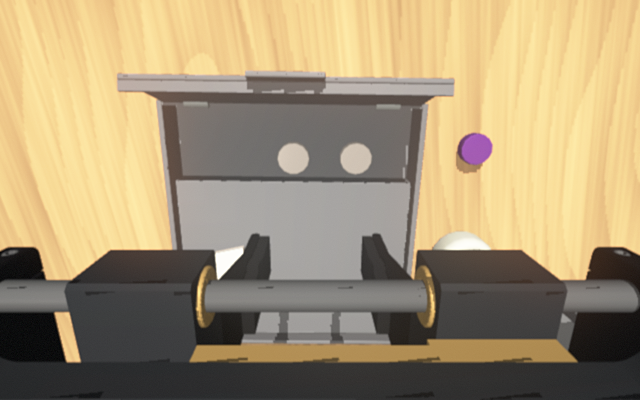

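Both discs are in the trough at (293,158) and (356,158), and the tile is still on the deck. Next I go behind the lid with the fingers closed.

Emit:
move_arm([
  {"dx": 3,"dy": -1,"dz": 0,"spin": 0},
  {"dx": 4,"dy": -1,"dz": 0,"spin": 0},
  {"dx": 4,"dy": 0,"dz": 0,"spin": 0},
  {"dx": 3,"dy": 0,"dz": 0,"spin": 0},
  {"dx": 0.5,"dy": 0,"dz": 1,"spin": 0},
  {"dx": 0,"dy": 0,"dz": 2,"spin": 0},
  {"dx": 0,"dy": 0,"dz": 3,"spin": 0},
  {"dx": 0,"dy": 0,"dz": 2.5,"spin": 0},
  {"dx": 0,"dy": 0,"dz": 0,"spin": 0},
  {"dx": 0,"dy": 0,"dz": 0,"spin": 0},
], claw=0)

```text
time: 11.95
ee_pos: [0.5458, 0.1074, 0.2723]
eef_rot: [0.751, 0.66, -0.001, -0.0]
ft_force: [-0.8, 0.3, -0.1]
width: 0.0004
grip_force: 0.0
```

Run:
```python
from h import *
p,R,s=pose();print(p,s['width'],s['time'],rel(tw(0,150,272),Q[2]))
save(imaging.camera("side"),"s2",(170,100,450,310),2.5)
```

```text
[0.54577061 0.1074137  0.27233931] 0.00035554690893839546 11.95 (array([-4.39, -0.03,  0.04]), np.float64(-0.0016175322764002686))
```

View pics/s2.png

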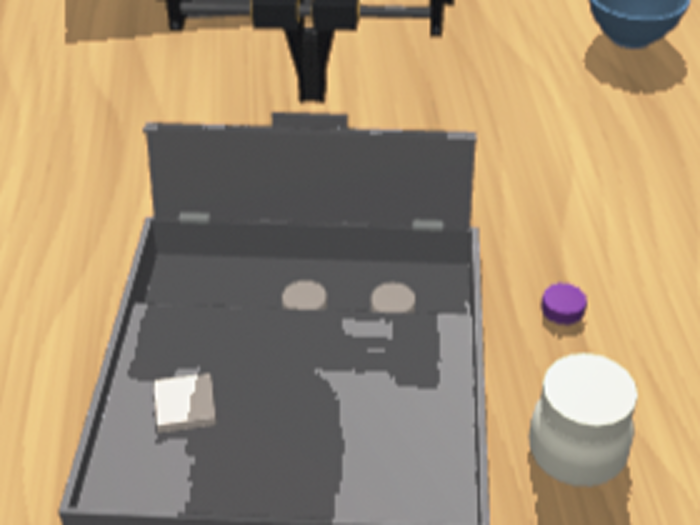

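Emit:
move_arm([
  {"dx": -1,"dy": 0,"dz": 0.3,"spin": 0},
  {"dx": -1,"dy": 0,"dz": 0.2,"spin": 0},
  {"dx": -1,"dy": 0,"dz": 0,"spin": 0},
  {"dx": -1,"dy": 0,"dz": 0,"spin": 0},
  {"dx": -1,"dy": 0,"dz": 0,"spin": 0},
  {"dx": -1,"dy": 0,"dz": 0,"spin": 0},
  {"dx": -1,"dy": 0,"dz": 0,"spin": 0},
  {"dx": -1,"dy": 0,"dz": 0,"spin": 0},
  {"dx": -1,"dy": 0,"dz": 0,"spin": 0},
  {"dx": -1,"dy": 0,"dz": 0,"spin": 0},
  {"dx": -1,"dy": 0,"dz": 0,"spin": 0},
  {"dx": -1,"dy": 0,"dz": 0,"spin": 0},
])

```text
time: 13.2
ee_pos: [0.5304, -0.0118, 0.2677]
eef_rot: [0.751, 0.661, -0.0, -0.0]
ft_force: [1.5, -0.1, -0.5]
width: 0.0007
grip_force: 0.0
```

Run:
```python
from h import *
p,R,s=pose();print(p,s['ft_force'],s['time'],rel(tw(0,80,272),Q[2]))
save(imaging.camera("side"),"s3",(170,100,450,310),2.5)
```

```text
[ 0.53035298 -0.01183745  0.26765796] [ 1.49389858 -0.06821129 -0.49109056] 13.2 (array([ 0.63, -0.01, -0.43]), np.float64(-0.0007438451308012795))
```

View pics/s3.png

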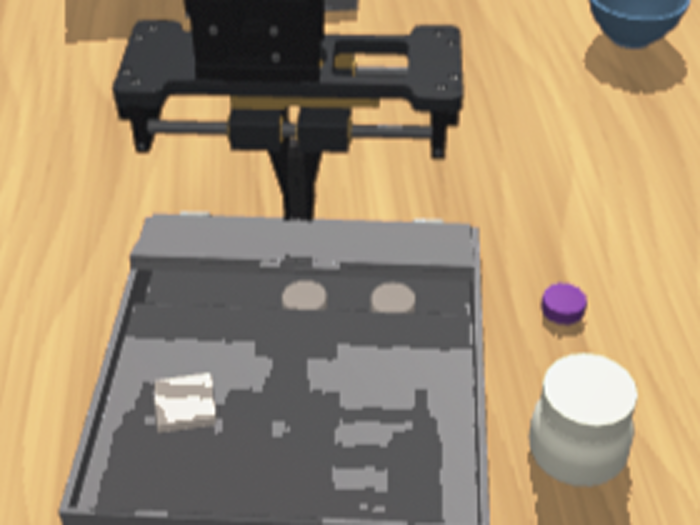

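The lid has tipped past the fingers and is coming down, and both discs are still in the trough. I'll let it settle, lift clear and check.

Emit:
move_arm([
  {"dx": 0,"dy": 0,"dz": 0,"spin": 0},
  {"dx": 0,"dy": 0,"dz": -2,"spin": 0},
  {"dx": 1,"dy": 0,"dz": -3,"spin": 0},
  {"dx": 3,"dy": 0,"dz": -3,"spin": 0},
  {"dx": 4,"dy": 0,"dz": -2,"spin": 0},
  {"dx": 4,"dy": 0,"dz": 0,"spin": 0},
  {"dx": 3,"dy": 0,"dz": 0,"spin": 0},
  {"dx": 0,"dy": 0,"dz": 0,"spin": 0},
  {"dx": 0,"dy": 0,"dz": 0,"spin": 0},
])

```text
time: 14.15
ee_pos: [0.5493, 0.1387, 0.3674]
eef_rot: [0.75, 0.662, -0.0, 0.0]
ft_force: [0.6, -0.9, -1.2]
width: 0.0005
grip_force: 0.0
```

Run:
```python
from h import *
p,R,s=pose();print(p,s['ft_force'],s['time'])
a=imaging.camera("side");b=imaging.camera("top")
A=cv2.resize(a["img"][100:310,170:450],None,fx=1.4,fy=1.4);B=cv2.resize(b["img"][145:305,245:435],None,fx=2,fy=2)
h=min(A.shape[0],B.shape[0]); im=np.hstack([A[:h],B[:h]]); print(im.shape)
cv2.imwrite("pics/f.png",im[:,:,::-1])
print([w2px(a,tw(x,50,z)).round() for x in(-109,109) for z in(36,40)])
```

```text
[0.54933381 0.1386837  0.36738852] [ 0.58943566 -0.85541045 -1.17187846] 14.15
(294, 772, 3)
[array([221., 215.]), array([221., 213.]), array([357., 219.]), array([357., 217.])]
```

View pics/f.png

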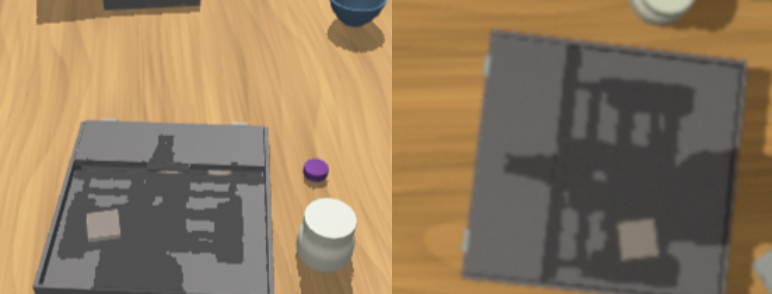

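Run:
```python
from h import *
a=imaging.camera("side"); [imaging.camera("top") for _ in range(6)]; b=imaging.camera("side")
d=np.abs(a["img"].astype(int)-b["img"])[120:320,190:380].max(2); print("changed px",(d>40).sum())
# lid front edge: vertical gray profile at 3 x positions vs prediction for shut and 0.1 rad open
g=b["img"].mean(2)
for x in(-80,80):
    u=w2px(b,tw(x,50,40))[0]; print(x,[round(w2px(b,tw(x,120-70*np.cos(th),38+70*np.sin(th)))[1],1) for th in(0,.05,.1,.2)],[int(g[v,int(u)]) for v in range(200,230)])
from bench import job
```

```text
changed px 28
-80 [np.float64(214.8), np.float64(213.2), np.float64(211.5), np.float64(207.9)] [132, 132, 132, 132, 133, 132, 132, 133, 132, 132, 132, 132, 133, 130, 107, 68, 62, 64, 69, 78, 82, 82, 84, 81, 81, 80, 82, 103, 129, 133]
80 [np.float64(217.2), np.float64(215.6), np.float64(213.9), np.float64(210.3)] [140, 139, 140, 139, 140, 140, 140, 140, 140, 140, 140, 140, 140, 140, 141, 140, 123, 83, 73, 64, 65, 66, 73, 81, 80, 80, 81, 80, 81, 80]
```

The lid's front edge appears at rows 214 and 216.5. The model predicts 214.8 and 217.2 for a shut lid, so it is level, and the scene is still. I'm handing it in.

```bash
python3 -c "
from bench import job; print(job.close_job())"
```

```text
the job is handed in; nothing more can be done
None
```

I put both round discs in the trough, left the square tile flat on the deck, shut the lid level over the trough, and handed the job in at about 15 s of the 45 s allowed; no verdict came back.

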